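# Step the gem light base to its widest aperture

## Robot

A 7-joint arm with a two-finger parallel gripper is mounted at the origin on the work surface. World frame = base frame: x ahead of the robot, y to its left, z up, the work surface at z = 0. Lengths are in m, angles in degrees, forces in N, time in s.
With the tool pointing down it reaches from about 0.4 to 0.9 m from the base axis. Payload 5.5 kg.
Tool frame: the origin (TCP) lies between the finger pads; the fingertips stand 14 mm ahead of it and the grasp point (between the pads) lies 5 mm behind it (tip_reach is the distance from the TCP to the fingertips, in m); z points along the fingers, y is the line along which they close (so a half turn about z gives the same grasp; the last joint's range is limited). The gripper opens to 92 mm and grips with 3 to 60 N. Pads are 19 mm wide; open, the fingers measure 130 mm over their backs; the gripper's body (75 mm by 190 mm) begins 47 mm behind the grasp point.
Start: joints at [-59.977, 28.699, -24.465, 88.831, 12.651, 65.22, -12.049], TCP at [0.168, 0.628, 0.241] pointing down, gripper open.
Joint ranges: [-164.97, 164.97], [-17.58, 116.51], [-87.97, 89.64], [11.32, 138.91], [-80.73, 260.73], [10.89, 115.49], [-147.41, 147.41]. Speed limits (degrees/s): [147.25, 147.25, 180, 180, 180, 180, 180].

## Interface

Orientations are given as a 3x3 rotation matrix whose columns are the frame's x, y, z axes.
In Python, from workcell import state, grab_frame, camera_model, sign_off, tip_reach gives the robot as it stands. The module is installed in compiled form; this text tells all that it offers.
- The arm moves only by the shell command python3 -m jog 'ROWS' [FORCE]. ROWS is JSON, a list of rows, each an object with "translation": the shift along the tool's x, y, z in units of 1 m (1.0 is 1 m), a list of three; "roll": the turn about the tool's z in units of 30 degrees (1.0 is 30 degrees); "jaw": the closure, from -1 (fully open) to 1 (shut). A call has 1 to 12 rows; each row is the pose to reach, as a shift and turn from the pose commanded when the call began, along the tool's axes at that moment; what a row does not reach only later rows make up. A row lasts 1/12 s, in which the tool goes at most 41.7 mm and 7.16 degrees, less where a joint would pass 70% of its speed; a pose out of reach is approached as far as the arm can. A call with a number of a shift or a turn outside -1 to 1 is refused whole. A call with a gripper value outside its range is refused whole. The fingers move at their own pace and stop on an object; FORCE is the grip in N (left out, the last holds). Time passes only in rows, so rows that repeat a pose let the fingers close. It gives the time, the measured TCP pose, the force, the opening and the grip force at its end, in the units of the state.
- state(): the state, without advancing time (a new reading comes with each control period).
- grab_frame(name): name is "scene" or "top" or "wrist"; returns the picture (420x560x3 uint8, blue, green, red); there is no depth.
- camera_model(name): a dict with "mtx" (3x3 intrinsics, pixels), "camera_from_world" (4x4, takes a point from world to camera coordinates); the wrist camera has in their place "hand_eye" (4x4, takes a point from camera to tool coordinates, whose origin is the TCP and whose axes are the flange's). Camera axes: x right, y down, z forward; pixel columns grow to the right and rows downward; lengths in m; the calibration is good to about 2 mm. A picture is of the moment at which its call begins: read the wrist's pose just before it. camera_model takes no time and is no camera call.
- sign_off(): hands the job in; it is judged then, once.
The state is a dict: "time": time; "q": joint angles; "joint_vel": joint speeds; "joint_torque": joint torques, N m; "eef_pos": TCP position; "tcp_rot": TCP orientation; "contact_force": force on the tool from outside, world axes, zero at the start; "ft_torque": the same for the moment, N m; "grip_width": opening from 0.0 (shut) to 1.0 (fully open); "gripper_force": force on a finger pad.
Only numpy, scipy, OpenCV 4.12 (cv2) and the standard library are available. Lean on these libraries where they do the work, as an engineer would, in place of code of your own. Each camera call takes 0.05 s, during which the arm holds its last target. There are 200 camera calls.

## Task

On the gem inspection light base, push the finger tabs of the aperture turret round with a fingertip until the station marked with five dots (the widest window) is clicked in at the brass pointer, then take the hand away. Only push: do not pinch a tab, and leave the light base and everything lying on it and around it where they are.

Things in the scene. Friction and masses are not known exactly. Their poses are not given: they have to be found in the camera images.
- light_base: Grey light base, a box 250 mm (x) by 300 mm (y), flat deck 55 mm above the bench, loose on rubber feet, 3.2 kg: it slides if pushed with more than about 12 N. Origin under its centre; z up; its -x side is the front. The aperture turret sits on the deck. A black dimmer knob (top 74 mm above the bench) and a low switch sit in the deck's front -y corner.
- pivot (a point): Fixed point on the turret's vertical pivot axis, 45 mm to +y of the base's centre, level with the disc's face, 67 mm above the bench. The turret is a level aluminium disc 156 mm across; five stations 72 degrees apart run 1 to 5 anticlockwise seen from above. A hub 34 mm across with a brass screw stands here, top 82 mm above the bench.
- port (a point): Fixed point above the lamp port, 42 mm from the pivot towards the base's front (-x), 67 mm above the bench; the selected station's window is centred here. On the same line, 103 to 122 mm from the pivot, a flat brass arrow lies on the deck, pointing at the turret; it is only 4 mm high.
- window5 (a point): Centre of the widest window (29 mm, white in a black mask), that of the station with five dots, on the disc's upper face, 42 mm from the pivot axis, in line with its dots and its tab.
- turret (a joint): Turret angle (rad), growing anticlockwise seen from above; no end stops. The five-dot station is at the pointer at 0 and any whole turn (6.283). A spring plunger pulls the turret to the nearest click position, one every 1.2566 rad; pushed a little past half a step (about 0.7) it springs to the next by itself, its tab leaving the finger by up to 50 mm. Pushing a tab takes at most about 8 N.
- tab1 (a point): Middle of the top edge of the finger tab of station 1 (1 black dot, white window 6 mm wide), 89 mm from the pivot axis. An upright aluminium fin, 22 mm long radially (78 to 100 mm from the axis), 5 mm thick, top 89 mm above the bench, 22 mm above the disc's face. All five are alike.
- tab2 (a point): Middle of the top edge of the finger tab of station 2 (2 black dots, white window 11 mm wide), 89 mm from the pivot axis. An upright aluminium fin, 22 mm long radially (78 to 100 mm from the axis), 5 mm thick, top 89 mm above the bench, 22 mm above the disc's face. All five are alike.
- tab3 (a point): Middle of the top edge of the finger tab of station 3 (3 black dots, white window 17 mm wide), 89 mm from the pivot axis. An upright aluminium fin, 22 mm long radially (78 to 100 mm from the axis), 5 mm thick, top 89 mm above the bench, 22 mm above the disc's face. All five are alike.
- tab4 (a point): Middle of the top edge of the finger tab of station 4 (4 black dots, white window 23 mm wide), 89 mm from the pivot axis. An upright aluminium fin, 22 mm long radially (78 to 100 mm from the axis), 5 mm thick, top 89 mm above the bench, 22 mm above the disc's face. All five are alike.
- tab5 (a point): Middle of the top edge of the finger tab of station 5 (5 black dots, white window 29 mm wide), 89 mm from the pivot axis. An upright aluminium fin, 22 mm long radially (78 to 100 mm from the axis), 5 mm thick, top 89 mm above the bench, 22 mm above the disc's face. All five are alike.
- stone_dish: Small round steel dish, 54 mm across, 16 mm high, lying on the light base's deck on the -y side, rear. Origin under its centre. Leave it.
- loupe: Black folding hand loupe, opened, 60 mm long, 25 mm wide, 20 mm high, lying on the light base's deck on the -y side of the turret. Origin under its lens. Leave it.
- tweezers: Steel tweezers, 158 mm long, 8 mm high, lying on the bench along the front of the light base. Origin at the middle, underneath; x along them. Leave them.
- dop_block: Black block 74 by 96 mm with 12 steel dops standing in it, 79 mm high in all, on the bench on the +y side of the light base. Origin under its centre. Leave it.
- tang: Polishing tang standing upright: aluminium and brass block with a violet barrel on top, foot 90 by 60 mm, 151 mm high, well to the -y side. Origin under its centre. Leave it.
- parcel_tray: White plastic divided tray, 100 by 140 mm, 22 mm high, on the bench behind (+x of) the light base. Origin under its centre. Leave it.
- alcohol_bottle: Amber bottle with a white cap, 56 mm across, 105 mm high, standing to the +y side. Origin under its centre. Leave it.

How it is judged (in metres and radians):
At the end, for the whole second after the job is handed in: The five-dot station's window is centred over the lamp port at the brass pointer within 6 mm and the turret is at rest; the light base has moved less than 15 mm and each thing on and around it less than 25 mm (horizontal distance between window5 and port below 0.006 m and velocity of joint turret between -0.05 and 0.05 rad/s and distance of light_base from where it was at the start of the episode below 0.015 m and distance of each of stone_dish, loupe, tweezers, dop_block, tang, parcel_tray, alcohol_bottle from where it was at the start of the episode below 0.025 m); the robot touches nothing.
It fails at once if the light base is shoved or dragged by more than 15 mm, or tipped (distance of light_base from where it was at the start of the episode above 0.015 m or angle between light_base's own z axis and vertical above 0.07 rad).
It fails at once if a tab is taken between the fingers instead of being pushed (contact force between the fingers and light_base above 1 N and (distance between the grasp point and tab1 below 0.007 m or distance between the grasp point and tab2 below 0.007 m or distance between the grasp point and tab3 below 0.007 m or distance between the grasp point and tab4 below 0.007 m or distance between the grasp point and tab5 below 0.007 m)).
It fails at once if another thing on the base or the bench is moved or picked up (distance of any of stone_dish, loupe, tweezers, dop_block, tang, parcel_tray, alcohol_bottle from where it was at the start of the episode above 0.025 m).
It also fails if it takes over 45 s, if anything falls off the work surface, if the arm or the gripper's body presses on something with over 40 N, if the wrist force passes 120 N, or if a joint passes its speed limit or range.

## Working session

There is one attempt and no reset: what is moved stays moved. The work goes in short steps, Python scripts to look and compute and a shell command to move; the robot and the scene stay as the last step left them, time stands still between calls to the robot, and variables do not carry over. Pictures are saved under pics/ and viewed, at most 10 in all, crops included, and the job is handed in when it is done.

```bash
mkdir -p pics
python3 - <<'E'
from workcell import *
import cv2,numpy as np
s=state();print(s['time'],s['eef_pos'],np.round(s['tcp_rot'],3).tolist(),s['grip_width'],tip_reach)
for n in('top','scene'):
    f=grab_frame(n);cv2.imwrite(f'pics/{n}0.png',f)
    m=camera_model(n);print(n,np.round(m['mtx'],1).tolist(),np.round(m['camera_from_world'],3).tolist())
E
```

```text
0.0 [0.16749153 0.62734956 0.23968818] [[-0.966, 0.258, -0.001], [0.258, 0.966, -0.002], [0.0, -0.002, -1.0]] 1.0044088596983645 0.014
top [[431.5, 0.0, 278.4], [0.0, 431.5, 209.1], [0.0, 0.0, 1.0]] [[-0.132, -0.991, -0.004, 0.078], [-0.969, 0.13, -0.211, 0.561], [0.209, -0.024, -0.978, 1.001], [0.0, 0.0, 0.0, 1.0]]
scene [[404.0, 0.0, 277.6], [0.0, 404.0, 207.0], [0.0, 0.0, 1.0]] [[-0.857, 0.516, -0.01, 0.472], [0.408, 0.666, -0.625, -0.197], [-0.316, -0.54, -0.78, 1.373], [0.0, 0.0, 0.0, 1.0]]
```

View pics/top0.png

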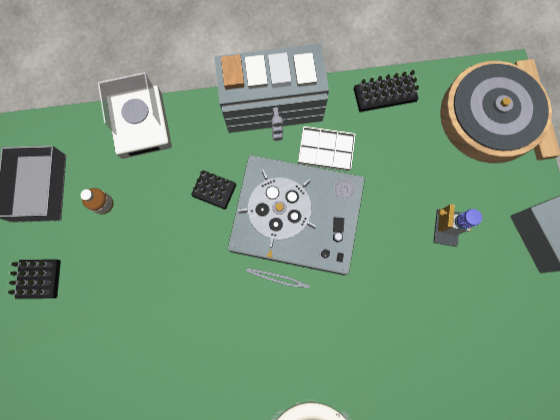

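View pics/scene0.png

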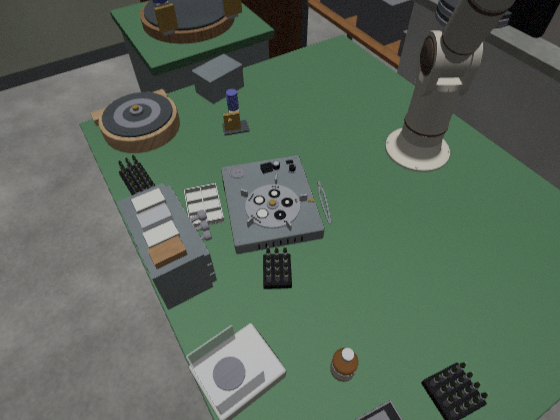

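The top view shows the base around (297,214), the turret hub at about (279,208) and the brass arrow at about (269,254). The scene view agrees. Next I'll enlarge the turret and compute the geometry.

```bash
cat > h.py <<'E'
import numpy as np,cv2
from workcell import *
def ray(name,px,z):
    m=camera_model(name);T=m['camera_from_world'];R,t=T[:3,:3],T[:3,3]
    c=-R.T@t; d=R.T@np.linalg.inv(m['mtx'])@np.array([px[0],px[1],1.]); return c+d*(z-c[2])/d[2]
def proj(name,p):
    m=camera_model(name);T=m['camera_from_world'];q=m['mtx']@(T[:3,:3]@p+T[:3,3]);return q[:2]/q[2]
E
python3 - <<'E'
from h import *
f=cv2.imread('pics/top0.png');cv2.imwrite('pics/topc.png',cv2.resize(f[145:285,220:380],None,fx=4.2,fy=4.2,interpolation=cv2.INTER_CUBIC))
hsv=cv2.cvtColor(f,cv2.COLOR_BGR2HSV)
roi=np.zeros(f.shape[:2],np.uint8);roi[150:275,225:370]=255
b=cv2.inRange(hsv,(8,110,80),(30,255,255))&roi
n,l,st,c=cv2.connectedComponentsWithStats(b)
for i in range(1,n):
    if st[i,4]>4: print('brass',st[i],c[i],ray('top',c[i],.082),ray('top',c[i],.059))
g=cv2.inRange(hsv,(40,90,0),(85,255,255)); k=cv2.bitwise_not(g)&roi
k=cv2.morphologyEx(k,cv2.MORPH_OPEN,np.ones((5,5)))
cs,_=cv2.findContours(k,0,2);cc=max(cs,key=cv2.contourArea)
r=cv2.boxPoints(cv2.minAreaRect(cc));print(r.tolist());P=np.array([ray('top',p,.055) for p in r]);print(P.round(3).tolist(),P.mean(0),np.linalg.norm(P-np.roll(P,1,0),axis=1))
E
```

```text
brass [276 203   7   8  45] [278.93333333 206.44444444] [0.56793555 0.00094938 0.082     ] [5.73001903e-01 3.45740195e-04 5.90000000e-02]
brass [267 250   5   7  21] [269.57142857 253.71428571] [0.45791015 0.0378677  0.082     ] [0.46048306 0.03810072 0.059     ]
[[225.0, 150.0], [369.0, 150.0], [369.0, 274.0], [225.0, 274.0]]
[[0.738, 0.117, 0.055], [0.689, -0.246, 0.055], [0.381, -0.191, 0.055], [0.427, 0.15, 0.055]] [ 0.55884832 -0.04260839  0.055     ] [0.31296286 0.36633497 0.31268288 0.34437559]
```

View pics/topc.png

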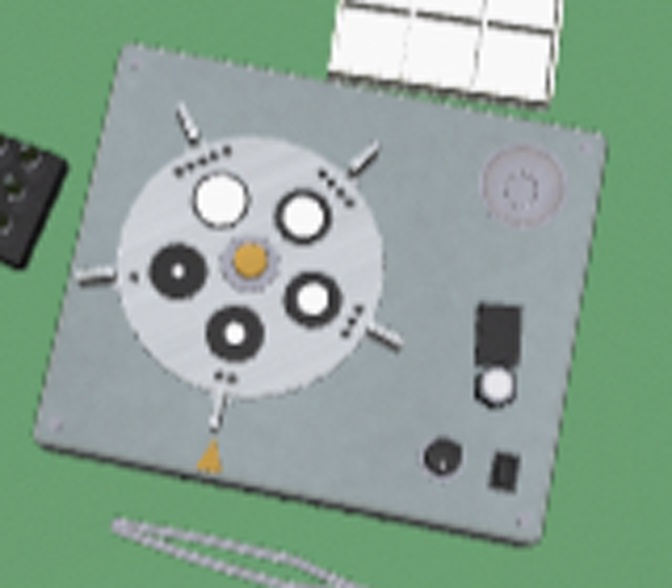

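The crop shows station 2 at the pointer, tab at (215,410). Stations 3, 4, 5 and 1 follow anticlockwise, with tab5 at (190,123) and tab1 at (95,274). The turret therefore needs two steps anticlockwise, which means pushing at the +y side toward the robot, once on tab1 and then once on tab5.

Run:
```python
from h import *
piv=ray('top',(278.93,206.44),.082);print('pivot',piv)
arr=ray('top',(269.57,253.7),.059);a0=np.degrees(np.arctan2(*(arr-piv)[1::-1]));print('pointer ang',a0)
for n,c in dict(t1=(95,274),t5=(190,123),t4=(365,158),t3=(385,336),t2=(215,408)).items():
    p=ray('top',(220+c[0]/4.2,145+c[1]/4.2),.087);d=(p-piv)[:2];print(n,p.round(3),np.hypot(*d).round(4),np.degrees(np.arctan2(d[1],d[0])).round(1))
# hub in scene view as cross-check
f=cv2.imread('pics/scene0.png');h=cv2.cvtColor(f,cv2.COLOR_BGR2HSV);b=cv2.inRange(h,(8,110,80),(30,255,255));b[:190]=0;b[220:]=0;b[:,:250]=0;b[:,300:]=0
y,x=np.nonzero(b);print('scene pivot',ray('scene',(x.mean(),y.mean()),.082),len(x))
s=state();R=np.array(s['tcp_rot']);a=np.radians(a0-72)
tgt=piv[:2]+.093*np.array([np.cos(a),np.sin(a)])-.05*np.array([-np.sin(a),np.cos(a)])
print('target',tgt,'shift',R.T@(np.r_[tgt,.16]-s['eef_pos']),'yaw y',np.degrees(np.arctan2(R[1,1],R[0,1])),'want',a0-72)
```

```text
pivot [0.56794749 0.00095589 0.082     ]
pointer ang 160.92718679649226
t1 [0.569 0.088 0.087] 0.0875 89.2
t5 [0.651 0.024 0.087] 0.0859 15.2
t4 [ 0.616 -0.074  0.087] 0.0893 -57.1
t3 [ 0.512 -0.07   0.087] 0.0905 -128.4
t2 [0.484 0.031 0.087] 0.0891 160.6
scene pivot [0.56929419 0.00342893 0.082     ] 28
target [0.61967996 0.09300344] shift [-0.57468596 -0.39969867  0.08044467] yaw y 75.06385210967531 want 88.92718679649226
```

```bash
python3 -m jog '[{"translation":[-0.575,-0.4,0.03],"roll":-0.46,"jaw":1},{"translation":[-0.575,-0.4,0.03],"roll":-0.46,"jaw":1},{"translation":[-0.575,-0.4,0.03],"roll":-0.46,"jaw":1},{"translation":[-0.575,-0.4,0.03],"roll":-0.46,"jaw":1},{"translation":[-0.575,-0.4,0.03],"roll":-0.46,"jaw":1},{"translation":[-0.575,-0.4,0.03],"roll":-0.46,"jaw":1},{"translation":[-0.575,-0.4,0.03],"roll":-0.46,"jaw":1},{"translation":[-0.575,-0.4,0.03],"roll":-0.46,"jaw":1},{"translation":[-0.575,-0.4,0.03],"roll":-0.46,"jaw":1},{"translation":[-0.575,-0.4,0.03],"roll":-0.46,"jaw":1},{"translation":[-0.575,-0.4,0.03],"roll":-0.46,"jaw":1},{"translation":[-0.575,-0.4,0.03],"roll":-0.46,"jaw":1}]' 10
python3 - <<'E'
from h import *
s=state();R=np.array(s['tcp_rot']);print(np.degrees(np.arctan2(R[1,1],R[0,1])),R.T@(np.array([.62,.094,.16])-s['eef_pos']))
E
```

```text
time: 1.1
eef_pos: [0.491, 0.2447, 0.2191]
tcp_rot: [[-1.0, 0.02, -0.0], [0.02, 1.0, -0.0], [0.0, -0.0, -1.0]]
contact_force: [0.6, 0.6, 0.4]
grip_width: 0.179
gripper_force: 0.0
88.85999887912511 [-0.13200121 -0.14809659  0.05908212]
```

```bash
python3 -m jog '[{"translation":[-0.132,-0.148,0.03],"roll":0,"jaw":1},{"translation":[-0.132,-0.148,0.03],"roll":0,"jaw":1},{"translation":[-0.132,-0.148,0.03],"roll":0,"jaw":1},{"translation":[-0.132,-0.148,0.03],"roll":0,"jaw":1},{"translation":[-0.132,-0.148,0.03],"roll":0,"jaw":1},{"translation":[-0.132,-0.148,0.03],"roll":0,"jaw":1},{"translation":[-0.132,-0.148,0.059],"roll":0,"jaw":1},{"translation":[-0.132,-0.148,0.059],"roll":0,"jaw":1},{"translation":[-0.132,-0.148,0.059],"roll":0,"jaw":1}]' 10
python3 - <<'E'
from h import *
s=state();p=s['eef_pos'];R=np.array(s['tcp_rot']);cv2.imwrite('pics/w1.png',grab_frame('wrist'));m=camera_model('wrist');print(p,m)
f=grab_frame('top');cv2.imwrite('pics/top1.png',cv2.resize(f[145:285,220:380],None,fx=4,fy=4))
E
```

```text
time: 1.85
eef_pos: [0.6171, 0.0961, 0.1584]
tcp_rot: [[-1.0, 0.019, -0.005], [0.019, 1.0, -0.0], [0.005, -0.001, -1.0]]
contact_force: [0.3, -0.6, 1.0]
grip_width: 0.006
gripper_force: 0.0
[0.61711798 0.09613336 0.15844719] {'mtx': array([[365.52923809,   0.        , 286.32522327],
       [  0.        , 365.52923809, 208.51914157],
       [  0.        ,   0.        ,   1.        ]]), 'hand_eye': array([[-9.32874918e-04, -9.62219304e-01, -2.72274018e-01,
         7.27306028e-02],
       [ 9.99999534e-01, -8.30017842e-04, -4.92941979e-04,
         2.07489858e-04],
       [ 2.48325994e-04, -2.72274351e-01,  9.62219630e-01,
        -1.44053826e-01],
       [ 0.00000000e+00,  0.00000000e+00,  0.00000000e+00,
         1.00000000e+00]])}
```

View pics/w1.png

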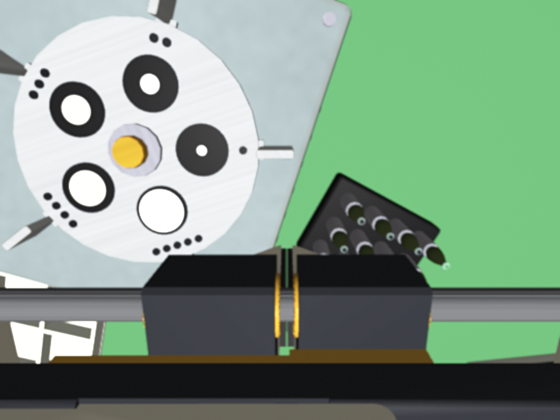

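The wrist view shows tab1 at (258–293,152), the hub screw at (128,151), five dots at (180,246), and the dop block on the far side at (345,230). The closed fingers are at the bottom. I'll locate the tab, hub and dop block from this view.

Run:
```python
from h import *
s=state();m=camera_model('wrist');H=m['hand_eye'];R=np.array(s['tcp_rot']);p=np.array(s['eef_pos'])
def w(px,z):
    d=R@H[:3,:3]@np.linalg.inv(m['mtx'])@np.array([*px,1.]);c=p+R@H[:3,3];return (c+d*(z-c[2])/d[2]).round(4)
print('hub',w((128,151),.082),'tab in/out',w((259,152),.089),w((293,152),.089))
print('dop block corners',w((340,175),.05),w((438,232),.05),w((300,245),.05),'dop tips',w((355,212),.079),w((338,240),.079),w((345,200),.079))
for c in((219,170),(235,181),(228,208),(192,193)):print('top dop',ray('top',c,.05))
```

```text
hub [0.5712 0.002  0.082 ] tab in/out [0.5725 0.082  0.089 ] [0.5729 0.1019 0.089 ]
dop block corners [0.5945 0.1355 0.05  ] [0.6386 0.2087 0.05  ] [0.6469 0.1068 0.05  ] dop tips [0.6134 0.1415 0.079 ] [0.6324 0.1309 0.079 ] [0.6053 0.1348 0.079 ]
top dop [0.68888868 0.13804346 0.05      ]
top dop [0.6547527  0.10107371 0.05      ]
top dop [0.58789274 0.12604605 0.05      ]
top dop [0.6381209  0.21129842 0.05      ]
```

```bash
python3 -m jog '[{"translation":[0.021,-0.006,0],"roll":0,"jaw":1},{"translation":[0.021,-0.006,0.035],"roll":0,"jaw":1},{"translation":[0.021,-0.006,0.071],"roll":0,"jaw":1},{"translation":[0.021,-0.006,0.071],"roll":0,"jaw":1},{"translation":[0.021,-0.006,0.071],"roll":0,"jaw":1}]' 10
python3 - <<'E'
from h import *
s=state();p=np.array(s['eef_pos']);R=np.array(s['tcp_rot']);piv=np.array([.570,.002])
d=p[:2]-piv;print(p,np.hypot(*d),np.degrees(np.arctan2(d[1],d[0])))
# waypoints: finger centre trailing tab by 12 mm on radius .09
for th in (0,10,20,30,36,40,44,47):
    a=np.radians(89+th);e=np.array([np.cos(a),np.sin(a)]);t=np.array([-e[1],e[0]])
    q=piv+.090*e-.012*t;print(th,(R.T@np.r_[q-p[:2],0]).round(4),-th/30)
E
```

```text
time: 2.37
eef_pos: [0.5968, 0.0909, 0.089]
tcp_rot: [[-1.0, 0.019, -0.003], [0.019, 1.0, -0.0], [0.003, -0.0, -1.0]]
contact_force: [-0.7, 0.1, 1.1]
grip_width: 0.004
gripper_force: 0.0
[0.59682807 0.09086679 0.08896789] 0.09282807425302331 73.20141750887794
0 [0.0133 0.0007 0.    ] 0.0
10 [0.0291 0.0014 0.0001] -0.3333333333333333
20 [ 0.0448 -0.0007  0.0001] -0.6666666666666666
30 [ 0.0599 -0.0055  0.0002] -1.0
36 [ 0.0685 -0.0096  0.0002] -1.2
40 [ 0.0739 -0.0128  0.0002] -1.3333333333333333
44 [ 0.0791 -0.0164  0.0003] -1.4666666666666666
47 [ 0.0829 -0.0193  0.0003] -1.5666666666666667
```

```bash
python3 -m jog '[{"translation":[0.007,0.0,0],"roll":0,"jaw":1},{"translation":[0.013,0.001,0],"roll":0,"jaw":1},{"translation":[0.021,0.001,0],"roll":-0.17,"jaw":1},{"translation":[0.029,0.001,0],"roll":-0.33,"jaw":1},{"translation":[0.037,0.0,0],"roll":-0.5,"jaw":1},{"translation":[0.045,-0.001,0],"roll":-0.67,"jaw":1},{"translation":[0.045,-0.001,0],"roll":-0.67,"jaw":1}]' 10
python3 - <<'E'
from h import *
s=state();p=np.array(s['eef_pos']);R=np.array(s['tcp_rot']);piv=np.array([.570,.002])
d=p[:2]-piv;print(p,np.hypot(*d),np.degrees(np.arctan2(R[1,1],R[0,1])),s['contact_force'])
for th in (25,30,35,40,44,48):
    a=np.radians(89+th);e=np.array([np.cos(a),np.sin(a)]);t=np.array([-e[1],e[0]])
    q=piv+.090*e-.012*t;print(th,(R.T@np.r_[q-p[:2],0]).round(4),-(th-20)/30)
cv2.imwrite('pics/w2.png',grab_frame('wrist'))
E
```

```text
time: 2.95
eef_pos: [0.554, 0.0918, 0.092]
tcp_rot: [[-0.944, -0.329, 0.005], [-0.329, 0.944, 0.002], [-0.005, -0.0, -1.0]]
contact_force: [2.9, 3.2, 0.5]
grip_width: 0.009
gripper_force: 1.4
[0.55402424 0.09184934 0.09200947] 0.09125858348996123 109.20057247995078 [2.92955427 3.20561869 0.47840206]
25 [ 0.01    0.0006 -0.0001] -0.16666666666666666
30 [ 0.018   0.0006 -0.0001] -0.3333333333333333
35 [ 0.0258 -0.     -0.0001] -0.5
40 [ 0.0337 -0.0014 -0.0002] -0.6666666666666666
44 [ 0.0398 -0.0029 -0.0002] -0.8
48 [ 0.0458 -0.0049 -0.0002] -0.9333333333333333
```

View pics/w2.png

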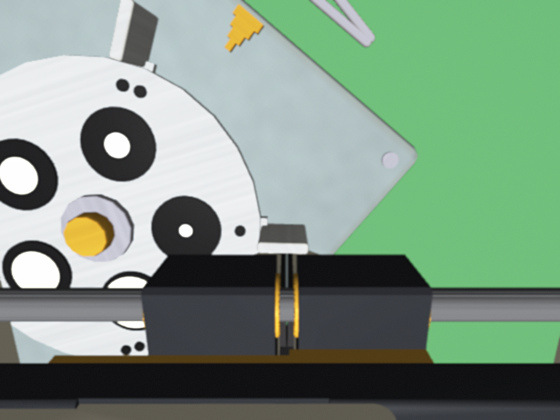

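Tab1 at (260–308,235) has rotated with the finger, and the force is about 4 N. I'll continue past half a step.

```bash
python3 -m jog '[{"translation":[0.01,0.001,0.002],"roll":-0.17,"jaw":1},{"translation":[0.018,0.001,0.003],"roll":-0.33,"jaw":1},{"translation":[0.026,0.0,0.003],"roll":-0.5,"jaw":1},{"translation":[0.034,-0.001,0.003],"roll":-0.67,"jaw":1},{"translation":[0.04,-0.003,0.003],"roll":-0.8,"jaw":1},{"translation":[0.04,-0.003,0.003],"roll":-0.8,"jaw":1},{"translation":[0.04,-0.003,0.003],"roll":-0.8,"jaw":1}]' 10
python3 - <<'E'
from h import *
s=state();p=np.array(s['eef_pos']);R=np.array(s['tcp_rot'])
print(p,np.degrees(np.arctan2(R[1,1],R[0,1])),s['contact_force'],s['q'])
cv2.imwrite('pics/w3.png',grab_frame('wrist'))
E
```

```text
time: 3.58
eef_pos: [0.5168, 0.074, 0.087]
tcp_rot: [[-0.735, -0.678, 0.001], [-0.678, 0.735, -0.0], [-0.0, -0.001, -1.0]]
contact_force: [1.4, -0.3, -1.0]
grip_width: 0.004
gripper_force: 0.0
[0.51675013 0.07399772 0.08702376] 132.67336379535482 [ 1.42242006 -0.25300288 -0.95447284] [  8.20340698  28.09701394 -23.68265586 113.86041503  16.7233572
  41.27001829 107.00612144]
```

View pics/w3.png

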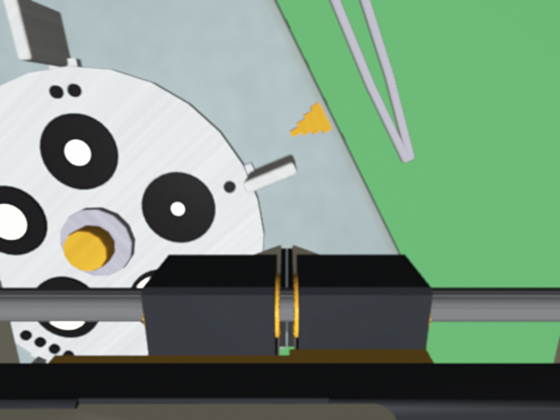

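The tab has sprung ahead of the finger and station 1 (tab at (270,172)) now lines up with the arrow. Next I'll lift, return to the start point and repeat on tab5.

```bash
python3 -m jog '[{"translation":[0,0,-0.04],"roll":0,"jaw":1},{"translation":[0,0,-0.07],"roll":0,"jaw":1},{"translation":[-0.03,-0.02,-0.07],"roll":0.25,"jaw":1},{"translation":[-0.07,-0.043,-0.07],"roll":0.5,"jaw":1},{"translation":[-0.07,-0.043,-0.07],"roll":0.75,"jaw":1},{"translation":[-0.07,-0.043,-0.07],"roll":1,"jaw":1},{"translation":[-0.07,-0.043,-0.07],"roll":1,"jaw":1}]' 10
python3 -m jog '[{"translation":[0,0,0],"roll":0.23,"jaw":1},{"translation":[0,0,0],"roll":0.45,"jaw":1},{"translation":[0,0,0],"roll":0.45,"jaw":1}]' 10
python3 - <<'E'
from h import *
s=state();p=np.array(s['eef_pos']);R=np.array(s['tcp_rot'])
print(p,np.degrees(np.arctan2(R[1,1],R[0,1])),R.T@(np.array([.598,.090,.088])-p))
cv2.imwrite('pics/w4.png',grab_frame('wrist'))
E
```

```text
time: 4.22
eef_pos: [0.5977, 0.0917, 0.1563]
tcp_rot: [[-0.976, -0.218, 0.0], [-0.218, 0.976, 0.0], [-0.0, 0.0, -1.0]]
contact_force: [-0.4, -0.2, -0.7]
grip_width: 0.004
gripper_force: 0.0
time: 4.47
eef_pos: [0.5966, 0.0911, 0.1564]
tcp_rot: [[-1.0, 0.012, -0.0], [0.012, 1.0, -0.0], [0.0, -0.0, -1.0]]
contact_force: [0.3, 0.5, 0.3]
grip_width: 0.003
gripper_force: 0.0
[0.59662048 0.09112139 0.15644049] 89.31184365365661 [-0.00139927 -0.0010873   0.06844064]
```

View pics/w4.png

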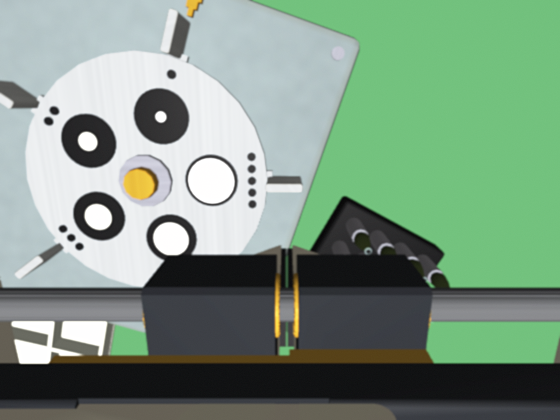

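Station 1 is at the arrow and tab5 sits at (285,184), exactly where tab1 was. I'll make the same push again.

```bash
python3 -m jog '[{"translation":[-0.001,-0.001,0.035],"roll":0,"jaw":1},{"translation":[-0.001,-0.001,0.069],"roll":0,"jaw":1},{"translation":[-0.001,-0.001,0.069],"roll":0,"jaw":1},{"translation":[-0.001,-0.001,0.069],"roll":0,"jaw":1}]' 10
python3 -m jog '[{"translation":[0.007,0.0,0],"roll":0,"jaw":1},{"translation":[0.013,0.001,0],"roll":0,"jaw":1},{"translation":[0.021,0.001,0],"roll":-0.17,"jaw":1},{"translation":[0.029,0.001,0.001],"roll":-0.33,"jaw":1},{"translation":[0.037,0.0,0.002],"roll":-0.5,"jaw":1},{"translation":[0.045,-0.001,0.003],"roll":-0.67,"jaw":1},{"translation":[0.045,-0.001,0.003],"roll":-0.67,"jaw":1}]' 10
```

```text
time: 4.85
eef_pos: [0.5958, 0.0895, 0.0858]
tcp_rot: [[-1.0, 0.006, -0.005], [0.006, 1.0, -0.001], [0.005, -0.001, -1.0]]
contact_force: [0.5, 0.6, 0.6]
grip_width: 0.007
gripper_force: 0.0
time: 5.43
eef_pos: [0.5541, 0.0902, 0.0872]
tcp_rot: [[-0.941, -0.339, 0.006], [-0.339, 0.941, 0.001], [-0.006, -0.001, -1.0]]
contact_force: [3.1, 1.6, 0.8]
grip_width: 0.005
gripper_force: 1.4
```

```bash
python3 -m jog '[{"translation":[0.01,0.001,0],"roll":-0.17,"jaw":1},{"translation":[0.018,0.001,0],"roll":-0.33,"jaw":1},{"translation":[0.026,0.0,0],"roll":-0.5,"jaw":1},{"translation":[0.034,-0.001,0],"roll":-0.67,"jaw":1},{"translation":[0.04,-0.003,0],"roll":-0.8,"jaw":1},{"translation":[0.04,-0.003,0],"roll":-0.8,"jaw":1},{"translation":[0.04,-0.003,0],"roll":-0.8,"jaw":1}]' 10
python3 -m jog '[{"translation":[0,0,-0.04],"roll":0,"jaw":1},{"translation":[0,0,-0.08],"roll":0,"jaw":1},{"translation":[-0.03,0.02,-0.12],"roll":0.25,"jaw":1},{"translation":[-0.06,0.05,-0.15],"roll":0.5,"jaw":1},{"translation":[-0.06,0.09,-0.15],"roll":0.75,"jaw":1},{"translation":[-0.06,0.13,-0.15],"roll":1,"jaw":1},{"translation":[-0.06,0.17,-0.15],"roll":1,"jaw":1},{"translation":[-0.06,0.20,-0.15],"roll":1,"jaw":1},{"translation":[-0.06,0.20,-0.15],"roll":1,"jaw":1},{"translation":[-0.06,0.20,-0.15],"roll":1,"jaw":1}]' 10
python3 - <<'E'
from h import *
f=grab_frame('top');cv2.imwrite('pics/top2.png',cv2.resize(f[130:300,190:380],None,fx=3.5,fy=3.5,interpolation=cv2.INTER_CUBIC))
cv2.imwrite('pics/s2.png',grab_frame('scene'))
E
```

```text
time: 6.02
eef_pos: [0.5165, 0.0726, 0.0852]
tcp_rot: [[-0.728, -0.686, 0.001], [-0.686, 0.728, -0.0], [-0.001, -0.001, -1.0]]
contact_force: [-0.0, 0.3, 0.6]
grip_width: 0.007
gripper_force: 0.0
time: 6.85
eef_pos: [0.4201, 0.2623, 0.2353]
tcp_rot: [[-0.971, -0.238, 0.001], [-0.238, 0.971, 0.001], [-0.001, 0.001, -1.0]]
contact_force: [0.3, -1.1, 0.2]
grip_width: 0.003
gripper_force: 0.0
```

View pics/top2.png

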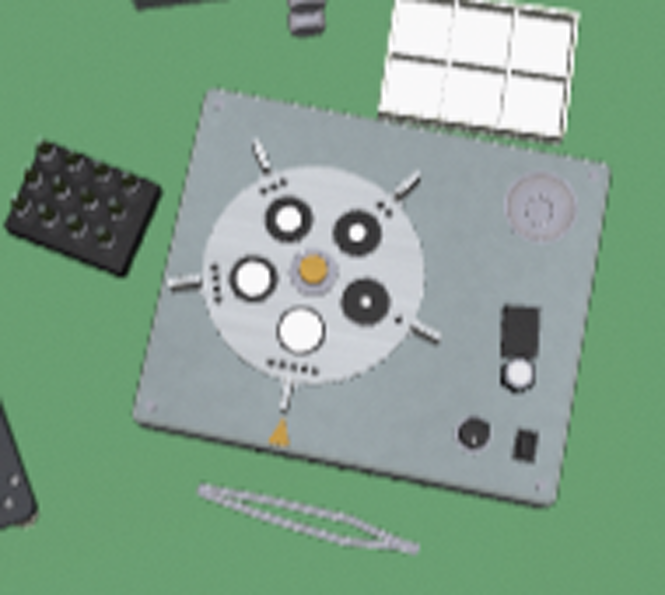

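The five-dot station (window at (301,330), tab at (287,395)) is at the arrow (280,433), everything else looks in place, and the hand is clear. I'll hand the job in.

```bash
python3 -c "
from workcell import *
print(sign_off())"
```

```text
the job is handed in; nothing more can be done
None
```

The five-dot station is at the brass pointer after two anticlockwise pushes (tab1, then tab5); the final top view showed the hand clear and nothing visibly moved, and the job is handed in, though the sign-off returned no verdict.

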